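# Put the canister away in the roll-top bin

### The arm

A 7-joint arm with a two-finger parallel gripper is mounted at the origin on the work surface. World frame = base frame: x ahead of the robot, y to its left, z up, the work surface at z = 0. Lengths are in m, angles in rad, forces in N, time in s.
With the tool pointing down it reaches from about 0.425 to 0.95 m from the base axis. Payload 16.7 kg.
Tool frame: the origin (TCP) lies midway between the tips of the shut fingers; the grasp point (between the pads) lies 19 mm behind it (grasp_offset is the distance from the TCP to the grasp point, in m); z points along the fingers, y is the direction in which the jaws open and shut (so a half turn about z gives the same grasp; the last joint's range is limited). The gripper opens to 94 mm and grips with 3 to 60 N. Pads are 16 mm wide; open, the fingers measure 119 mm over their backs; the gripper's body (75 mm by 177 mm) begins 78 mm behind the grasp point.
Start: joints at [-0.149, 0.426, 0.074, 1.606, -0.034, 1.111, -0.067], TCP at [0.675, -0, 0.205] pointing down, gripper open.
Joint ranges: [-2.85, 2.85], [-0.5, 2.14], [-1.23, 1.37], [0.21, 2.46], [-1.02, 4.16], [0.16, 2.05], [-2.73, 2.73]. Speed limits (rad/s): [1.89, 1.89, 2.39, 2.39, 3.01, 3.01, 3.01].

### API

Orientations are given as a unit quaternion [w, x, y, z].
In Python, from station import get_obs, capture, camera_info, hand_in, grasp_offset gives the robot as it stands.
- The arm moves only by the tool arm_command, never from a script. Its argument "deltas" is text: rows parted by semicolons, each of 7 numbers parted by spaces: the opening, from -1 (shut) to 1 (fully open), so that 0 is half open, then the shift along the tool's x, y, z in units of 40 mm (1.0 is 40 mm), then the turn, a rotation vector about the tool's x, y, z in degrees. A call has 1 to 20 rows; each row shifts and turns the commanded pose from where the row before left it, along the tool's axes as they then stand; what a row does not reach is not made up. A row lasts 1/10 s, in which the tool goes at most 50 mm and 8.59 degrees, less where a joint would pass 70% of its speed; a pose out of reach is approached as far as the arm can. A call is refused whole if a number of a shift passes 1 or a number of a turn 8.59, either way. A call with a gripper value outside its range is refused whole. The fingers move at their own pace and stop on an object; "grip_force" is the grip in N (left out, the last holds). Time passes only in rows, so rows that do not move let the fingers close. It gives the time, the measured TCP pose, the force and the opening at its end, in the units of the state.
- get_obs(): the state, without advancing time (a new reading comes with each control period).
- capture(name): name is "scene" or "side" or "wrist"; returns (picture, depth): 420x560x3 uint8, blue, green, red; 420x560 float32, m along the optical axis (not along the pixel's ray), 0 where there is no reading.
- camera_info(name): a dict with "fx", "fy", "cx", "cy" (pixels), "pose" (4x4, takes a point from camera to world coordinates); the wrist camera has in their place "hand_eye" (4x4, takes a point from camera to tool coordinates, whose origin is the TCP and whose axes are the flange's). Camera axes: x right, y down, z forward; pixel columns grow to the right and rows downward; lengths in m; the calibration is good to about 2 mm. A picture is of the moment at which its call begins: read the wrist's pose just before it. camera_info takes no time and is no camera call.
- hand_in(): hands the job in, once; it reports no verdict.
The state is a dict: "clock": time; "joint_positions": joint angles; "dq": joint speeds; "joint_torque": joint torques, N m; "tcp_pos": TCP position; "ee_rot": TCP orientation; "force": force on the tool from outside, world axes, zero at the start; "torque": the same for the moment, N m; "gripper_width": opening from 0.0 (shut) to 1.0 (fully open).
Only numpy, scipy, OpenCV 4.12 (cv2) and the standard library are available. Lean on these libraries where they do the work, as an engineer would, in place of code of your own. Each camera call takes 0.05 s, during which the arm holds its last target.

### The job

Roll the curved slatted cover of the bamboo bin all the way back, stand the small steel canister upright on the floor inside the bin and let go of it, then roll the cover fully shut. Work the cover gently without slamming it, keep the canister upright throughout, and leave the menorah and the dreidels where they are.

Things in the scene. Friction and masses are not known exactly. Their poses are not given: they have to be found in the camera images.
- bin: Fixed bamboo roll-top bin, 280 deep (x), 220 wide (y), 200 high. Origin: centre of its underside; own x points to its back, front wall on the -x side. Track axis along y, 60 up; half-disc sides of radius 140, 8 to 10 thick. Front wall 106 high, inner face x = -123; inner floor 10 up; inside width 204. Rolled back, it is open from above from x = -123 to +25; a fixed hood covers the rear.
- cover (a joint): Turn of the slatted cover (radius 132) about the track axis, rad: 0 = fully shut on the front wall (end stop), 1.4 = fully rolled back (end stop); grows as the front edge goes up and back. Starts at 0 to 0.3. Stiff, about 3 N at the handle bar; stays where it is left.
- cover_handle (a point): Middle of the cover's steel handle bar: round, 12 diameter, 120 long along the bin's y, on two thin posts 100 apart, 30 clear of the cover. It moves on a circle of radius 168 about the track axis: at joint value q, in the bin's frame, x = -168 cos(0.611+q), z = 60 + 168 sin(0.611+q).
- canister_center (a point): Loose small steel canister with a flat lid, upright cylinder 54 in diameter, 100 high, about 0.25 kg; the point is its centre, 50 above its underside; its z is its axis, up. Stands on the glass shelf to the left or right of the bin.
- menorah: Chrome nine-branched menorah, bystander, loose, 194 wide (its y), 185 high, round foot 90 across; origin at the centre of its underside.
- mat: Teal silicone mat, fixed, 140 (x) x 160 (y) x 4, on the opposite side of the bin from the canister; origin at the centre of its underside.
- dreidel0: Blue clear acrylic dreidel, bystander, loose, lying on the mat: 36 cube with a point towards +x and a stem towards -x, 82 long; origin at the centre of the cube's underside.
- dreidel1: Amber dreidel, same size, lying on the mat, bystander.
- dreidel2: Pink dreidel, same size, lying on the mat, bystander.

How it is judged:
On the way, in this order (a step that is already met when the one before it is completed fails the run):
1. the cover is rolled back (joint above 1.2 rad of 1.4) (value of joint cover above 1.2 rad), for 0.2 s.
2. the canister stands upright on the bin's floor, between its walls, let go of (x of canister_center in the frame of bin between -0.105 and 0.105 m and y of canister_center in the frame of bin between -0.085 and 0.085 m and z of canister_center in the frame of bin below 0.066 m and angle between canister_center's own z axis and vertical below 0.1 rad and contact force between the fingers and canister below 0.05 N), for 0.2 s.
At the end, for the whole second after the job is handed in: The cover is shut (joint below 0.06 rad, about 8 mm at its front edge) and the canister stands at rest inside the bin, upright within 0.1 rad, on its floor between the walls (value of joint cover below 0.06 rad and x of canister_center in the frame of bin between -0.105 and 0.105 m and y of canister_center in the frame of bin between -0.085 and 0.085 m and z of canister_center in the frame of bin below 0.066 m and angle between canister_center's own z axis and vertical below 0.1 rad and linear speed of canister below 0.02 m/s); the robot touches nothing.
It fails at once if the cover is slammed or flung (faster than 3 rad/s) (velocity of joint cover above 3 rad/s or velocity of joint cover below -3 rad/s).
It fails at once if the canister is tipped by more than 0.5 rad (angle between canister_center's own z axis and vertical above 0.5 rad).
It fails at once if the menorah is moved by more than 20 mm (distance of menorah from where it was at the start of the episode above 0.02 m).
It fails at once if a dreidel is moved by more than 20 mm (distance of any of dreidel0, dreidel1, dreidel2 from where it was at the start of the episode above 0.02 m).
It also fails if it takes over 72 s, if anything falls off the work surface, if the arm or the gripper's body presses on something with over 40 N, if the wrist force passes 120 N, or if a joint passes its speed limit or range.

## Working session

There is one attempt and no reset: what is moved stays moved. The work goes in short steps, Python scripts to look and compute and a tool call to move; the robot and the scene stay as the last step left them, time stands still between calls to the robot, and variables do not carry over. Pictures are saved under pics/ and viewed, and the job is handed in when it is done.

Besides the shell and the picture viewer there is one more tool, called after "Emit:" in YAML: its name, and indented under it one key for each argument. arm_command: Moves the arm, as the interface text tells. Its arguments: {"type":"object","properties":{"deltas":{"type":"string"},"grip_force":{"type":"number"}},"required":["deltas"]}

```bash
ls; mkdir -p pics
python3 - <<'E'
from station import *
import cv2
for n in ("scene","side","wrist"):
    p,d=capture(n); cv2.imwrite(f"pics/{n}0.png",p)
    import numpy as np; np.save(f"pics/{n}0.npy",d)
    print(n,camera_info(n))
print(get_obs(),grasp_offset)
E
```

```text
pics
scene {'fx': 387.5482537361336, 'fy': 387.5482537361336, 'cx': 281.6291978124728, 'cy': 207.41297386673222, 'pose': array([[ 0.36746819,  0.69805837, -0.61455809,  1.09693339],
       [ 0.9299089 , -0.26484527,  0.25519879, -0.24589356],
       [ 0.01538085, -0.66526047, -0.7464529 ,  0.77796401],
       [ 0.        ,  0.        ,  0.        ,  1.        ]])}
side {'fx': 427.93605734905634, 'fy': 427.93605734905634, 'cx': 279.01654114160095, 'cy': 215.99962965790405, 'pose': array([[ 0.949509  , -0.21057596,  0.23257347,  0.26738779],
       [-0.31372856, -0.64354043,  0.69816195, -0.82548515],
       [ 0.00265431, -0.735876  , -0.67711112,  0.93231878],
       [ 0.        ,  0.        ,  0.        ,  1.        ]])}
wrist {'fx': 302.48670522657136, 'fy': 302.48670522657136, 'cx': 277.8295224945791, 'cy': 207.90947299832212, 'hand_eye': array([[ 1.24168307e-06, -9.61260379e-01, -2.75641950e-01,
         8.09020372e-02],
       [ 9.99999916e-01,  1.14033982e-04, -3.93171887e-04,
         5.50600386e-04],
       [ 4.09373106e-04, -2.75641926e-01,  9.61260298e-01,
        -1.79443874e-01],
       [ 0.00000000e+00,  0.00000000e+00,  0.00000000e+00,
         1.00000000e+00]])}
{'clock': 0.15, 'joint_positions': array([-0.14949058,  0.42657446,  0.07386096,  1.60645321, -0.03410057,
        1.11077146, -0.06710206]), 'dq': array([ 0.00018582, -0.00242484, -0.00039941, -0.00116161, -0.00142964,
       -0.00162888, -0.00035855]), 'joint_torque': array([ 3.71428541e-03, -9.36296225e+01,  3.66915867e+00, -4.54431260e+01,
       -4.87569754e-02,  1.79132586e-02,  2.30669798e-05]), 'tcp_pos': array([ 6.74671377e-01, -3.21819285e-05,  2.04948871e-01]), 'ee_rot': array([-3.12743652e-04,  7.07123624e-01,  7.07089779e-01, -3.55728799e-04]), 'force': array([-0.37408582,  0.71040034,  0.52412478]), 'torque': array([-0.01311016,  0.03428235,  0.00672712]), 'gripper_width': 0.997584493855517} 0.0188
```

View pics/scene0.png

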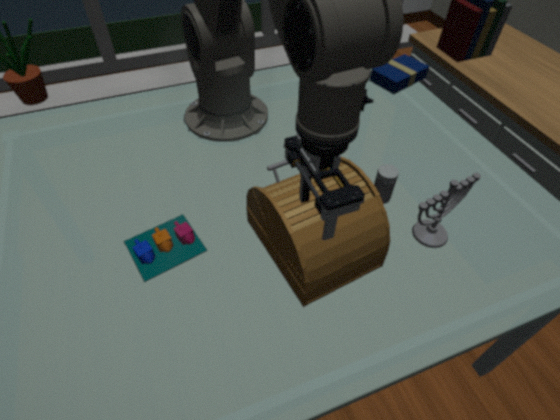

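View pics/side0.png

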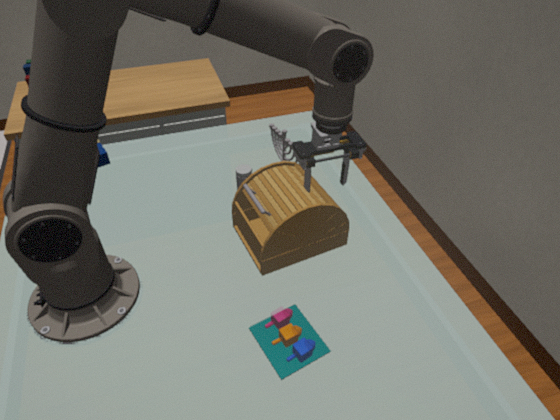

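View pics/wrist0.png

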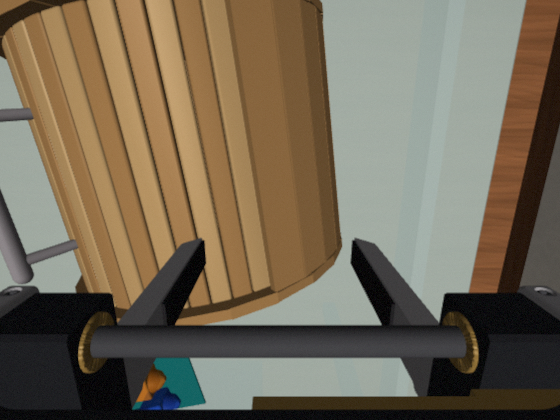

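The bin is in the middle, with its handle towards the robot. The canister is on its left (+y): scene (386,185), side (244,178). The menorah is beyond it at scene (431,233), and the mat with the dreidels is to the right at scene (165,246). Next I measure.

```bash
cat > h.py <<'E'
import numpy as np, cv2
from station import *
def world(n,u,v,d):
    c=camera_info(n); p=np.stack([(u-c['cx'])/c['fx']*d,(v-c['cy'])/c['fy']*d,d,np.ones_like(d)],-1)
    return (p@c['pose'].T)[...,:3]
def cloud(n,d):
    v,u=np.mgrid[:420,:560].astype(float); return world(n,u,v,d.astype(float))
E
python3 - <<'E'
from h import *
np.set_printoptions(precision=4,suppress=True)
for n in ("scene","side"):
    p=cv2.imread(f"pics/{n}0.png"); d=np.load(f"pics/{n}0.npy"); W=cloud(n,d)
    hsv=cv2.cvtColor(p,cv2.COLOR_BGR2HSV)
    box=(W[...,0]>.4)&(W[...,0]<.95)&(abs(W[...,1])<.5)&(W[...,2]>.01)&(W[...,2]<.25)&(d>0)
    m=box&(hsv[...,0]>8)&(hsv[...,0]<25)&(hsv[...,1]>80)
    k=cv2.morphologyEx(m.astype(np.uint8),cv2.MORPH_OPEN,np.ones((3,3)))
    nn,l,st,c=cv2.connectedComponentsWithStats(k); i=1+np.argmax(st[1:,4]); b=W[l==i]
    print(n,"bin",st[i],b.min(0),b.max(0))
    # normals
    gx=np.roll(W,-2,1)-np.roll(W,2,1); gy=np.roll(W,-2,0)-np.roll(W,2,0)
    N=np.cross(gx,gy); N/=np.linalg.norm(N,axis=-1,keepdims=True)+1e-12
    nb=N[cv2.erode((l==i).astype(np.uint8),np.ones((7,7)))>0]; wb=W[cv2.erode((l==i).astype(np.uint8),np.ones((7,7)))>0]
    h=abs(nb[:,2])<.1
    a=np.degrees(np.arctan2(nb[h,1],nb[h,0]))%180
    H,e=np.histogram(a,36,(0,180)); print("horiz-normal yaw",[(int(x),int(q)) for x,q in zip(e,H) if q>40])
    # non bamboo objects: gray
    g=box&(hsv[...,1]<70)&(W[...,1]>.1)&(W[...,2]>.015)
    nn,l,st,c=cv2.connectedComponentsWithStats(g.astype(np.uint8))
    for j in range(1,nn):
        if st[j,4]>40:
            q=W[l==j]; print("gray",st[j],np.median(q,0),q.min(0),q.max(0))
    t=(hsv[...,0]>80)&(hsv[...,0]<100)&(hsv[...,1]>150)&(W[...,1]<0)
    q=W[t]; print("mat",len(q),q.min(0),q.max(0))
    s=(W[...,0]>.4)&(W[...,0]<.9)&(abs(W[...,1])<.4)&(abs(W[...,2])<.01); print("table z",np.median(W[s][:,2]))
E
```

```text
scene bin [  248   158   141   146 10838] [ 0.4783 -0.0805  0.01  ] [0.7456 0.2741 0.2476]
horiz-normal yaw [(0, 71), (5, 130), (10, 49), (90, 69), (95, 201), (100, 86)]
gray [374 164  25  37 612] [0.5325 0.2802 0.0852] [0.4916 0.2606 0.0151] [0.5464 0.3142 0.1037]
gray [ 417  173   64   66 1443] [0.6771 0.3353 0.1274] [0.6487 0.243  0.015 ] [0.7    0.4351 0.1872]
mat 1729 [-0.5135 -0.6192 -0.0003] [ 1.0969 -0.0001  0.778 ]
table z 0.0004345651115727489
side bin [ 232  161  116  106 7610] [ 0.4368 -0.0816  0.01  ] [0.7384 0.2841 0.2457]
horiz-normal yaw [(80, 44), (85, 74), (90, 130), (95, 178), (100, 140), (105, 108), (110, 45)]
gray [270 123  30  42 510] [0.668  0.3509 0.134 ] [0.5908 0.1554 0.0591] [0.6904 0.4339 0.2004]
gray [236 164  16  25 247] [0.507  0.2778 0.0973] [0.489  0.2588 0.019 ] [0.5409 0.3188 0.105 ]
mat 1930 [-0.0437 -0.8255 -0.0017] [ 0.5502 -0.0457  0.9323]
table z 0.00012225280491368062
```

Run:
```python
from h import *
from scipy.optimize import least_squares
np.set_printoptions(precision=4,suppress=True)
P={}
for n in ("scene","side"):
    p=cv2.imread(f"pics/{n}0.png"); d=np.load(f"pics/{n}0.npy"); W=cloud(n,d)
    hsv=cv2.cvtColor(p,cv2.COLOR_BGR2HSV)
    box=(W[...,0]>.4)&(W[...,0]<.8)&(abs(W[...,1]-.08)<.2)&(W[...,2]>.01)&(W[...,2]<.205)&(d>0)
    m=box&(hsv[...,0]>8)&(hsv[...,0]<25)&(hsv[...,1]>80)
    k=cv2.erode(m.astype(np.uint8),np.ones((5,5)))>0
    gx=np.roll(W,-1,1)-np.roll(W,1,1); gy=np.roll(W,-1,0)-np.roll(W,1,0)
    N=np.cross(gx,gy); N/=np.linalg.norm(N,axis=-1,keepdims=True)+1e-12
    P[n]=(W[k],N[k])
    # side plane -y/+y
    for ang in (5,95):
        a=np.radians(ang+0.); s=abs(N[k]@np.array([np.cos(a),np.sin(a),0]))>.97
        q=W[k][s]
        if len(q)<80: continue
        for it in range(4):
            c=np.median(q[:,:2],0); u,sv,vt=np.linalg.svd(q[:,:2]-q[:,:2].mean(0),full_matrices=False)
            r=(q[:,:2]-q[:,:2].mean(0))@vt[1]; q=q[abs(r-np.median(r))<.006]
        print(n,ang,len(q),"normal yaw",np.degrees(np.arctan2(vt[1,1],vt[1,0]))%180,"offset",np.median(q[:,:2]@vt[1]),vt[1],"rms",r.std(),q.min(0),q.max(0))
# cylinder: upper points with n_z>.3
q=np.vstack([P[n][0][(abs(P[n][1][:,2])>.3)] for n in P])
q=q[(q[:,2]>.1)]
def f(x):
    yaw,o,r=x; return (q[:,0]*np.cos(yaw)+q[:,1]*np.sin(yaw)-o)**2*0+np.hypot(q[:,0]*np.cos(yaw)+q[:,1]*np.sin(yaw)-o,q[:,2]-.06)-r
s=least_squares(f,[.1,.6,.135],loss='soft_l1',f_scale=.003); print("cyl",np.degrees(s.x[0]),s.x[1:],np.median(abs(s.fun)))
yaw=s.x[0]; y=-q[:,0]*np.sin(yaw)+q[:,1]*np.cos(yaw); print("y range",np.percentile(y,[0,.5,1,99,99.5,100]))
```

```text
scene 5 638 normal yaw 7.791013458453705 offset -0.7304265007244328 [-0.9908 -0.1356] rms 0.001659275592274587 [ 0.71   -0.0432  0.0208] [0.7456 0.1633 0.1075]
scene 95 789 normal yaw 97.68511128588405 offset 0.1431875648500792 [ 0.1337 -0.991 ] rms 0.0005740888547803655 [ 0.4921 -0.0775  0.0321] [ 0.7438 -0.0443  0.1988]
side 5 6 normal yaw 81.66859553707941 offset -0.12186996937929055 [-0.1449 -0.9894] rms 0.002770793109684658 [0.4555 0.0263 0.0535] [0.6599 0.0598 0.1777]
side 95 90 normal yaw 95.7878340067039 offset 0.1228834060099247 [ 0.1008 -0.9949] rms 0.0012676155511458036 [ 0.5727 -0.0667  0.0289] [ 0.5961 -0.0606  0.1942]
cyl 7.654815830806192 [0.5986 0.1335] 0.0018936228155068818
y range [-0.146  -0.1434 -0.1429  0.0701  0.0714  0.076 ]
```

Run:
```python
from h import *
np.set_printoptions(precision=4,suppress=True)
yaw=np.radians(7.7); R=np.array([[np.cos(yaw),-np.sin(yaw),0],[np.sin(yaw),np.cos(yaw),0],[0,0,1]])
for n in ("scene","side"):
    p=cv2.imread(f"pics/{n}0.png"); d=np.load(f"pics/{n}0.npy"); W=cloud(n,d); B=W@R
    hsv=cv2.cvtColor(p,cv2.COLOR_BGR2HSV)
    m=(hsv[...,0]>8)&(hsv[...,0]<25)&(hsv[...,1]>80)&(abs(B[...,1]+.1435)<.003)&(B[...,0]>.4)&(B[...,0]<.8)&(B[...,2]>.008)
    q=B[m]; print(n,len(q))
    for z in (.03,.05,.06,.08,.1,.12):
        s=q[abs(q[:,2]-z)<.008]
        if len(s): print(z,s[:,0].min(),s[:,0].max(), (s[:,0].min()+s[:,0].max())/2)
    # handle
    m=(hsv[...,1]<70)&(B[...,0]<.5)&(B[...,0]>.38)&(abs(B[...,1]+.034)<.09)&(B[...,2]>.1)&(B[...,2]<.26)
    nn,l,st,c=cv2.connectedComponentsWithStats(m.astype(np.uint8))
    for j in range(1,nn):
        if st[j,4]>15:
            h=B[l==j]; print("handle",st[j],np.median(h,0),np.percentile(h,5,0),np.percentile(h,95,0))
    # cloud profile at B y mid
    m=(abs(B[...,1]+.034)<.07)&(B[...,0]<.53)&(B[...,0]>.38)&(B[...,2]>.02)&(B[...,2]<.25)&(hsv[...,1]>80)
    q=B[m]; 
    for z in np.arange(.03,.2,.02):
        s=q[abs(q[:,2]-z)<.01]
        if len(s): print("front",round(z,2),np.median(s[:,0]),len(s))
```

```text
scene 2689
0.03 0.4632406778583135 0.7318203572493912 0.5975305175538523
0.05 0.4643695791719043 0.7324880535540752 0.5984288163629897
0.06 0.45849498204115896 0.7330818708744911 0.595788426457825
0.08 0.46383967372850443 0.7320623983336798 0.5979510360310921
0.1 0.46854900724874576 0.7282527548044363 0.5984008810265911
0.12 0.47233306249636925 0.7215727189174538 0.5969528907069115
handle [267 160  22  18 138] [ 0.4877 -0.0795  0.1909] [ 0.4813 -0.0958  0.1752] [ 0.4968 -0.052   0.1945]
front 0.15 0.5057141740193607 2
front 0.17 0.520108028827138 90
side 3208
0.03 0.4512331475012847 0.7240501309146725 0.5876416392079786
0.05 0.44995899586561877 0.7230768169162326 0.5865179063909257
0.06 0.4493105329098042 0.7236996036257729 0.5865050682677886
0.08 0.45292471633067116 0.7253965872075686 0.5891606517691199
0.1 0.4529318837761267 0.7202610051254024 0.5865964444507645
0.12 0.4601450696630839 0.7125516996857143 0.5863483846743991
handle [244 183  25  32 167] [ 0.4801 -0.0373  0.1921] [ 0.4759 -0.0938  0.1475] [0.4935 0.0244 0.195 ]
front 0.03 0.4593771081993465 75
front 0.05 0.45944210626807974 73
front 0.07 0.45921157750097363 82
front 0.09 0.4593337984536666 86
front 0.11 0.46155903977594626 117
front 0.13 0.4874160337640934 19
front 0.15 0.49226315849561914 187
front 0.17 0.5177507069555514 382
front 0.19 0.48610495332589754 11
```

Run:
```python
import cv2
p=cv2.imread("pics/side0.png")[140:290,200:380]; cv2.imwrite("pics/c1.png",cv2.resize(p,None,fx=4,fy=4,interpolation=2))
```

```text
(no output)
```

View pics/c1.png

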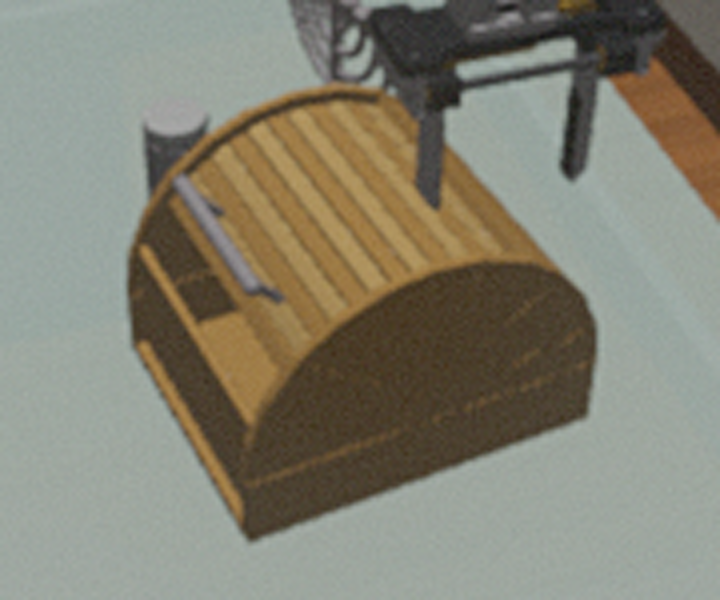

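Emit:
arm_command:
  deltas: "1 0 0 -0.8 0 0 0;0 0 0 -0.8 0 0 0;-1 0 0 -0.6 0 0 -8;-1 0 0 0 0 0 -8.2;-1 0 0 0 0 0 -8.2;-1 0 0 0 0 0 -8.1;-1 0 0 0 0 0 -8.2;-1 0 0 0 0 0 -8.1;-1 0 0 0 0 0 -8.2;-1 0 0 0 0 0 -8.1;-1 0 0 0 0 0 -8.2;-1 0 0 0 0 0 -8.1;-1 0 0 0 0 0 -8.2;-1 0 0 0 0 0 -8.1;-1 0 0 0 0 0 0;-1 0 0 0 0 0 0"

```text
clock: 1.75
tcp_pos: [0.6749, -0.0002, 0.2932]
ee_rot: [-0.0, -0.065, 0.998, 0.0]
force: [0.1, 0.3, -0.8]
gripper_width: 0.007
```

Run:
```python
from h import *
np.set_printoptions(precision=4,suppress=True)
for n in ("scene","side"):
    p=cv2.imread(f"pics/{n}0.png"); d=np.load(f"pics/{n}0.npy"); W=cloud(n,d)
    hsv=cv2.cvtColor(p,cv2.COLOR_BGR2HSV)
    m=(hsv[...,1]<70)&(abs(W[...,0]-.52)<.06)&(abs(W[...,1]-.285)<.06)&(W[...,2]>.09)&(W[...,2]<.108)
    q=W[m]; (c,r)=cv2.minEnclosingCircle(q[:,:2].astype(np.float32)); print(n,len(q),np.median(q,0),c,r,q.min(0),q.max(0))
    m=(abs(W[...,0]-.52)<.06)&(abs(W[...,1]-.285)<.06)&(W[...,2]>.015)&(W[...,2]<.085)
    q=W[m];print(q.min(0),q.max(0))
    # rim fit
    from scipy.optimize import least_squares
    s=least_squares(lambda x:np.hypot(q[:,0]-x[0],q[:,1]-x[1])-.027,[.52,.285],loss='soft_l1',f_scale=.002); print("side fit",s.x,np.median(abs(s.fun)))
```

```text
scene 283 [0.5214 0.2854 0.0997] (0.5177465677261353, 0.2876702547073364) 0.027672577649354935 [0.4916 0.2618 0.09  ] [0.5441 0.3142 0.1037]
[0.4972 0.2606 0.0151] [0.5464 0.3076 0.0849]
side fit [0.5164 0.2898] 0.0007313349091944855
side 160 [0.5144 0.2818 0.0995] (0.5161338448524475, 0.28898003697395325) 0.03042633831501007 [0.4891 0.2588 0.0902] [0.5409 0.3188 0.105 ]
[0.489 0.258 0.019] [0.5279 0.2977 0.0845]
side fit [0.5165 0.2912] 0.0011658573943957203
```

Emit:
arm_command:
  deltas: "-1 0.7 0.17 0 0 0 0;-1 0.7 0.18 0 0 0 0;-1 0.7 0.17 0 0 0 0;-1 0.7 0.18 0 0 0 0;-1 0.7 0.17 0 0 0 0;-1 0.7 0.18 0 0 0 0;-1 0.7 0.17 0 0 0 0;-1 0.6 0.18 0 0 0 0;-1 0 0 0 0 0 0;-1 0 0 0 0 0 0;-1 0 0 0 0 0 0"

```text
clock: 2.85
tcp_pos: [0.4501, 0.0259, 0.2936]
ee_rot: [0.0, -0.066, 0.998, 0.0]
force: [1.2, 0.1, -0.6]
gripper_width: 0.005
```

```bash
cat >> h.py <<'E'
def tobin(p,yaw=7.6,o=(.591,-.034)):
    a=np.radians(yaw); R=np.array([[np.cos(a),-np.sin(a),0],[np.sin(a),np.cos(a),0],[0,0,1]])
    return np.asarray(p)@R-np.array([o[0],o[1],0])
E
cat > look.py <<'E'
import sys
from h import *
np.set_printoptions(precision=4,suppress=True)
t=sys.argv[1]; cam=sys.argv[2]
o=get_obs(); print(o['tcp_pos'],tobin(o['tcp_pos']),o['force'],o['clock'],o['joint_positions'])
p,d=capture(cam); np.save(f"pics/{t}.npy",d); cv2.imwrite(f"pics/{t}.png",p)
if cam=="side":
    cv2.imwrite(f"pics/{t}c.png",cv2.resize(p[110:310,180:400],None,fx=3,fy=3,interpolation=2))
E
python3 look.py a1 side
```

```text
[0.4501 0.0259 0.2936] [-0.1414  0.0002  0.2936] [ 1.1846  0.0902 -0.6157] 2.85 [ 0.0738 -0.0106 -0.2696  1.9535 -0.0033  1.198   1.5087]
```

View pics/a1c.png

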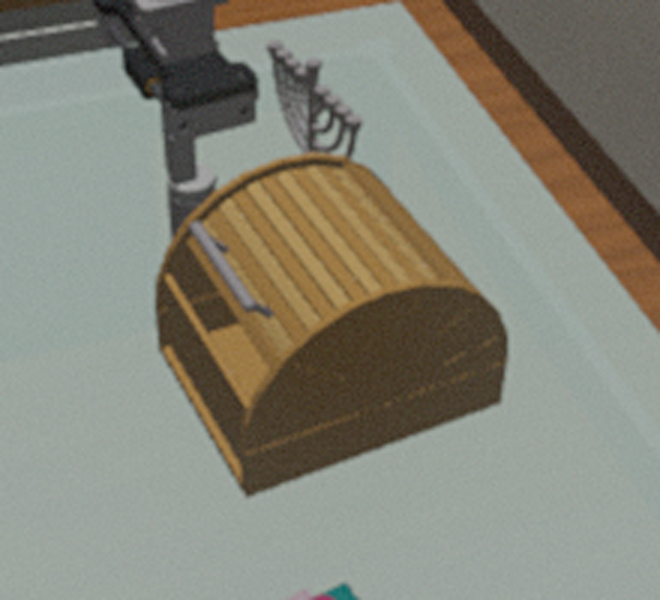

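Run:
```python
import numpy as np
q=np.linspace(.2,1.42,20); a=.611+q
x=-.168*np.cos(a)-.014; z=.06+.168*np.sin(a)-np.linspace(.018,.011,20)
for i in range(20): print(round(q[i],2),x[i].round(4),z[i].round(4),"" if i==0 else (round(-(x[i]-x[i-1])/.04,2),round(-(z[i]-z[i-1])/.04,2)))
```

```text
0.2 -0.1297 0.1638 
0.26 -0.1217 0.1713 (np.float64(-0.2), np.float64(-0.19))
0.33 -0.1132 0.1783 (np.float64(-0.21), np.float64(-0.18))
0.39 -0.1043 0.1848 (np.float64(-0.22), np.float64(-0.16))
0.46 -0.095 0.1907 (np.float64(-0.23), np.float64(-0.15))
0.52 -0.0854 0.1959 (np.float64(-0.24), np.float64(-0.13))
0.59 -0.0755 0.2006 (np.float64(-0.25), np.float64(-0.12))
0.65 -0.0653 0.2046 (np.float64(-0.25), np.float64(-0.1))
0.71 -0.0549 0.2079 (np.float64(-0.26), np.float64(-0.08))
0.78 -0.0444 0.2105 (np.float64(-0.26), np.float64(-0.07))
0.84 -0.0337 0.2125 (np.float64(-0.27), np.float64(-0.05))
0.91 -0.023 0.2138 (np.float64(-0.27), np.float64(-0.03))
0.97 -0.0122 0.2144 (np.float64(-0.27), np.float64(-0.01))
1.03 -0.0014 0.2143 (np.float64(-0.27), np.float64(0.0))
1.1 0.0093 0.2135 (np.float64(-0.27), np.float64(0.02))
1.16 0.0199 0.2121 (np.float64(-0.27), np.float64(0.04))
1.23 0.0304 0.2099 (np.float64(-0.26), np.float64(0.05))
1.29 0.0407 0.2071 (np.float64(-0.26), np.float64(0.07))
1.36 0.0508 0.2036 (np.float64(-0.25), np.float64(0.09))
1.42 0.0606 0.1995 (np.float64(-0.25), np.float64(0.1))
```

Emit:
arm_command:
  deltas: "-1 0 0 0.6 0 0 0;-1 0 0 0.6 0 0 0;-1 0 0 0.6 0 0 0;-1 0 0 0.6 0 0 0;-1 0 0 0.5 0 0 0;-1 0 0 0.2 0 0 0;-1 0 0 0 0 0 0;-1 0 0 0 0 0 0"

```text
clock: 3.7
tcp_pos: [0.45, 0.0261, 0.1701]
ee_rot: [0.0, -0.067, 0.998, 0.0]
force: [-0.7, 0.8, -0.0]
gripper_width: 0.001
```

Emit:
arm_command:
  deltas: "-1 -0.25 0 0 0 0 0;-1 -0.25 0 -0.03 0 0 0;-1 -0.21 0 -0.18 0 0 0;-1 -0.22 0 -0.16 0 0 0;-1 -0.23 0 -0.15 0 0 0;-1 -0.24 0 -0.13 0 0 0;-1 -0.25 0 -0.12 0 0 0;-1 -0.25 0 -0.1 0 0 0;-1 -0.26 0 -0.08 0 0 0"

```text
clock: 4.6
tcp_pos: [0.536, 0.0377, 0.2079]
ee_rot: [0.0, -0.067, 0.998, 0.0]
force: [-3.4, -0.4, 1.4]
gripper_width: 0.007
```

```bash
python3 look.py a2 side
```

```text
[0.536  0.0377 0.2079] [-0.0547  0.0005  0.2079] [-3.3854 -0.4056  1.3898] 4.6 [ 0.0431  0.2139 -0.2679  1.8977  0.0652  1.0382  1.453 ]
```

View pics/a2c.png

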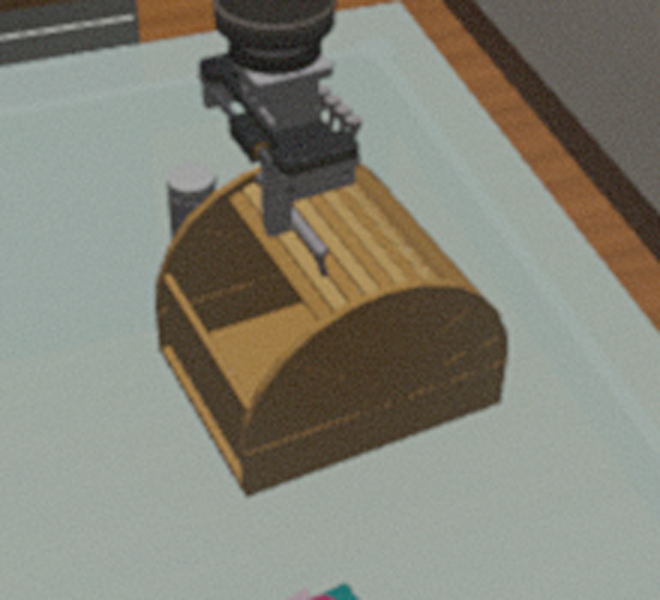

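The cover is following as planned with about 3.4 N at the bar. The gripper pushes on the handle at crop (290,220), and the cover is about half open. I carry on to the stop.

Emit:
arm_command:
  deltas: "-1 -0.26 0 -0.07 0 0 0;-1 -0.27 0 -0.05 0 0 0;-1 -0.27 0 -0.03 0 0 0;-1 -0.27 0 -0.01 0 0 0;-1 -0.27 0 0 0 0 0;-1 -0.27 0 0.02 0 0 0;-1 -0.27 0 0.04 0 0 0;-1 -0.26 0 0.05 0 0 0;-1 -0.26 0 0.07 0 0 0;-1 -0.25 0 0.09 0 0 0;-1 -0.1 0 0.04 0 0 0;-1 0 0 0 0 0 0"

```text
clock: 5.85
tcp_pos: [0.6445, 0.0524, 0.2009]
ee_rot: [-0.0, -0.067, 0.998, 0.0]
force: [-0.6, -0.4, -0.9]
gripper_width: 0.004
```

```bash
python3 look.py a3 side
```

```text
[0.6445 0.0524 0.2009] [0.0547 0.0007 0.2009] [-0.5776 -0.4421 -0.8858] 5.85 [ 0.0078  0.3964 -0.2479  1.6629  0.1064  1.096   1.4348]
```

View pics/a3c.png

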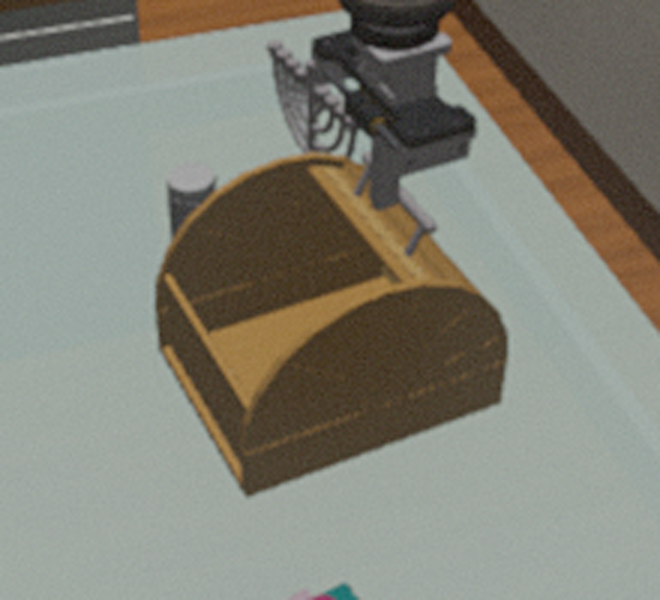

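Emit:
arm_command:
  deltas: "-1 0.28 0 -0.3 0 0 0;-1 0.3 0 -0.8 0 0 0;-1 0.3 0 -0.8 0 0 0;-1 0.3 0.2 -0.6 0 0 0;0 0.3 0.6 0 0 0 0;1 0.3 0.8 0 0 0 0;1 0.3 0.8 0 0 0 0;1 0.3 0.8 0 0 0 0;1 0 0.8 0 0 0 0;1 0 0.8 0 0 0 0;1 0 0.8 0 0 0 0;1 0 0.7 0 0 0 0;1 0 0 0 0 0 0;1 0 0 0 0 0 0;1 0 0 0 0 0 0"

```text
clock: 7.4
tcp_pos: [0.516, 0.288, 0.3021]
ee_rot: [0.0, -0.067, 0.998, -0.0]
force: [1.0, -0.3, -0.1]
gripper_width: 0.905
```

```bash
python3 look.py a4 wrist
python3 - <<'E'
from h import *
np.set_printoptions(precision=4,suppress=True)
from scipy.spatial.transform import Rotation as Ro
o=get_obs(); p=cv2.imread("pics/a4.png"); d=np.load("pics/a4.npy").astype(float); c=camera_info("wrist")
v,u=np.mgrid[:420,:560].astype(float)
P=np.stack([(u-c['cx'])/c['fx']*d,(v-c['cy'])/c['fy']*d,d,np.ones_like(d)],-1)@c['hand_eye'].T
e=o['ee_rot']; W=P[...,:3]@Ro.from_quat([e[1],e[2],e[3],e[0]]).as_matrix().T+o['tcp_pos']
m=(d>0)&(abs(W[...,2]-.1)<.006)&(abs(W[...,0]-.517)<.05)&(abs(W[...,1]-.29)<.05)
q=W[m]; print(m.sum(),cv2.minEnclosingCircle(q[:,:2].astype(np.float32)),(q.min(0)+q.max(0))/2,np.median(q[:,2]))
np.save("pics/a4W.npy",W)
E
```

```text
[0.516  0.288  0.3021] [-0.0414  0.2513  0.3021] [ 1.0132 -0.3232 -0.112 ] 7.4 [-0.2803  0.2443 -0.4091  1.6584  0.1021  1.2594  0.9942]
1318 ((0.516180157661438, 0.29063254594802856), 0.026957757771015167) [0.5159 0.2903 0.0988] 0.09986219521630856
```

View pics/a4.png

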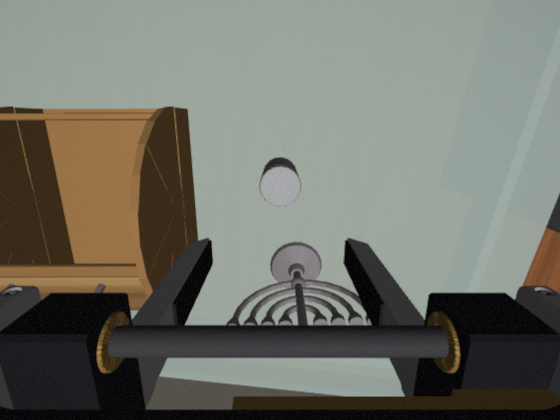

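The canister is centred between the fingers: lid at wrist (280,187), centre (0.516, 0.2905), radius 27 mm as it should be. I descend and grip.

Emit:
arm_command:
  deltas: "1 0 0.06 0.8 0 0 0;1 0 0 0.8 0 0 0;1 0 0 0.8 0 0 0;1 0 0 0.8 0 0 0;1 0 0 0.8 0 0 0;1 0 0 0.8 0 0 0;1 0 0 0.5 0 0 0;1 0 0 0.3 0 0 0;1 0 0 0.22 0 0 0;1 0 0 0 0 0 0;-1 0 0 0 0 0 0;-1 0 0 0 0 0 0;-1 0 0 0 0 0 0;-1 0 0 0 0 0 0;-1 0 0 0 0 0 0;-1 0 0 0 0 0 0;-1 0 0 0 0 0 0;-1 0 0 0 0 0 0"
  grip_force: 20

```text
clock: 9.25
tcp_pos: [0.5158, 0.2917, 0.0688]
ee_rot: [0.0, -0.067, 0.998, 0.0]
force: [0.4, -1.2, 3.0]
gripper_width: 0.569
```

Emit:
arm_command:
  deltas: "-1 0 0 -0.1 0 0 0;-1 0 0 -0.2 0 0 0;-1 0 0 -0.4 0 0 0;-1 0 0 -0.6 0 0 0;-1 0 0 -0.7 0 0 0;-1 0 0 -0.7 0 0 0;-1 0 0 -0.7 0 0 0;-1 0 0 -0.7 0 0 0;-1 0 0 -0.7 0 0 0;-1 0 0 -0.6 0 0 0;-1 0 0 -0.5 0 0 0;-1 0 0 -0.3 0 0 0;-1 0 0 0 0 0 0;-1 0 0 0 0 0 0"

```text
clock: 10.65
tcp_pos: [0.5154, 0.2915, 0.3163]
ee_rot: [-0.0, -0.067, 0.998, -0.0]
force: [-0.4, 0.1, -2.6]
gripper_width: 0.574
```

```bash
python3 look.py a5 wrist;python3 look.py a5s side
```

```text
[0.5154 0.2915 0.3163] [-0.0416  0.2548  0.3163] [-0.3992  0.051  -2.5685] 10.65 [-0.2816  0.2395 -0.4138  1.6346  0.0994  1.2888  0.9926]
[0.5153 0.2914 0.3158] [-0.0417  0.2547  0.3158] [ 0.4144  0.1524 -2.0987] 10.7 [-0.2817  0.24   -0.4137  1.635   0.0995  1.2887  0.9925]
```

View pics/a5.png

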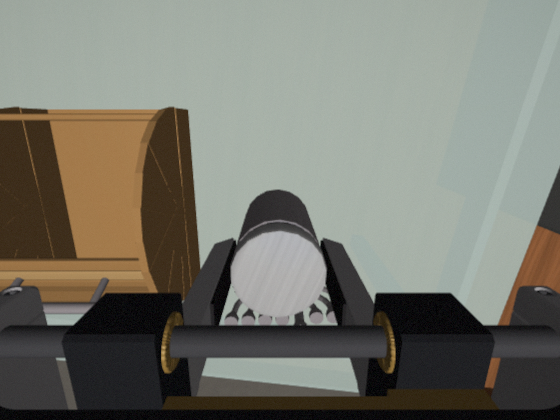

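View pics/a5s.png

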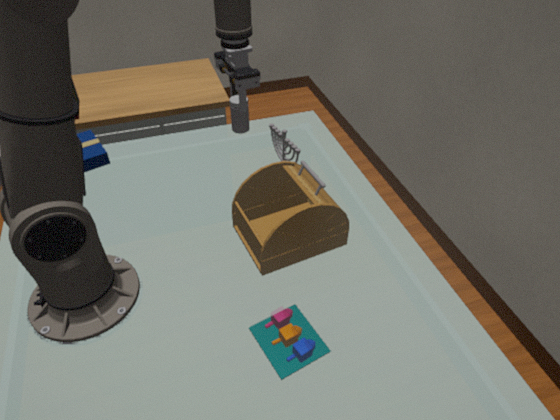

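The canister is held upright, at wrist (280,265), and the cover stays open. I carry it over the opening.

Emit:
arm_command:
  deltas: "-1 0 -0.2 0 0 0 0;-1 0.05 -0.4 0 0 0 0;-1 0.05 -0.6 0 0 0 0;-1 0 -0.7 0 0 0 0;-1 0 -0.7 0 0 0 0;-1 0 -0.7 0 0 0 0;-1 0 -0.7 0 0 0 0;-1 0 -0.7 0 0 0 0;-1 0 -0.7 0 0 0 0;-1 0 -0.5 0 0 0 0;-1 0 -0.3 0 0 0 0;-1 0 -0.17 0 0 0 0;-1 0 0 0 0 0 0;-1 0 0 0 0 0 0;-1 0 0 0 0 0 0"

```text
clock: 12.25
tcp_pos: [0.5457, 0.0397, 0.3166]
ee_rot: [-0.0, -0.068, 0.998, 0.0]
force: [0.5, 0.3, -1.9]
gripper_width: 0.575
```

```bash
python3 look.py a6 wrist;python3 - <<'E'
from h import *
np.set_printoptions(precision=4,suppress=True)
from scipy.spatial.transform import Rotation as Ro
o=get_obs(); d=np.load("pics/a6.npy").astype(float); c=camera_info("wrist")
v,u=np.mgrid[:420,:560].astype(float)
P=np.stack([(u-c['cx'])/c['fx']*d,(v-c['cy'])/c['fy']*d,d,np.ones_like(d)],-1)@c['hand_eye'].T
e=o['ee_rot']; W=P[...,:3]@Ro.from_quat([e[1],e[2],e[3],e[0]]).as_matrix().T+o['tcp_pos']
B=tobin(W); ok=d>0
f=ok&(abs(B[...,2]-.01)<.004)&(abs(B[...,0])<.15)&(abs(B[...,1])<.15)
for x in (-.11,-.1,-.08): 
    s=B[f&(abs(B[...,0]-x)<.006)]; print("floor y range at",x,s[:,1].min(),s[:,1].max(),len(s)) if len(s) else 0
print("floor x min",np.percentile(B[f][:,0],[0,1,50]))
t=ok&(abs(B[...,2]-.106)<.005)&(abs(B[...,0]+.13)<.03)&(abs(B[...,1])<.09)
print("front rim x",np.percentile(B[t][:,0],[1,5,95,99]),t.sum())
for z in (.08,.12,.14):
  s=B[ok&(abs(B[...,2]-z)<.01)&(abs(abs(B[...,1])-.105)<.03)&(abs(B[...,0])<.14)]
  for sg in(-1,1):
    k=s[s[:,1]*sg>0]; print("wall",z,sg,np.percentile(k[:,1],[2,50,98]) if len(k) else 0,len(k))
E
```

```text
[0.5457 0.0397 0.3166] [-0.0448  0.0011  0.3166] [ 0.4896  0.2961 -1.9048] 12.25 [ 0.0382  0.1464 -0.2564  1.7365  0.0385  1.2637  1.4793]
floor y range at -0.11 -0.09793535991670799 0.10458362041099195 1028
floor y range at -0.1 -0.0984791374767815 0.10458362041099195 1035
floor y range at -0.08 -0.09805658439663914 0.1042304256474144 1017
floor x min [-0.1398 -0.1393 -0.057 ]
front rim x [-0.1311 -0.1309 -0.1236 -0.1235] 1014
wall 0.08 -1 [-0.1003 -0.0984 -0.0979] 441
wall 0.08 1 [0.1042 0.1048 0.1064] 462
wall 0.12 -1 [-0.1049 -0.0984 -0.0979] 624
wall 0.12 1 [0.1041 0.1047 0.1108] 658
wall 0.14 -1 [-0.1063 -0.0985 -0.0979] 740
wall 0.14 1 [0.1041 0.1047 0.1124] 755
```

View pics/a6.png

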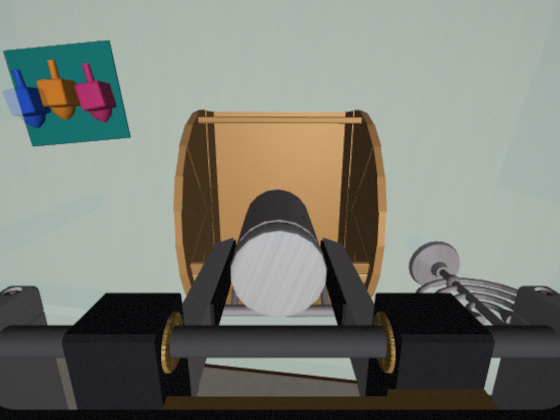

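The walls put the bin centre 3 mm further in y, at (0, +0.003), and the front rim is at x = -0.1235 as specified. I descend with that correction.

Emit:
arm_command:
  deltas: "-1 0 0.05 0.3 0 0 0;-1 0 0 0.6 0 0 0;-1 0 0 0.7 0 0 0;-1 0 0 0.7 0 0 0;-1 0 0 0.7 0 0 0;-1 0 0 0.6 0 0 0;-1 0 0 0.5 0 0 0;-1 0 0 0.5 0 0 0;-1 0 0 0.4 0 0 0;-1 0 0 0.3 0 0 0;-1 0 0 0.3 0 0 0;-1 0 0 0.2 0 0 0;-1 0 0 0 0 0 0;-1 0 0 0 0 0 0"

```text
clock: 13.7
tcp_pos: [0.5458, 0.0407, 0.0849]
ee_rot: [0.0, -0.067, 0.998, 0.0]
force: [-1.0, -0.8, -2.0]
gripper_width: 0.569
```

```bash
python3 look.py a7 side
```

```text
[0.5458 0.0407 0.0849] [-0.0446  0.0022  0.0849] [-0.9679 -0.8319 -1.9613] 13.7 [ 0.0105  0.3749 -0.2454  1.9883  0.1252  0.7923  1.3986]
```

View pics/a7c.png

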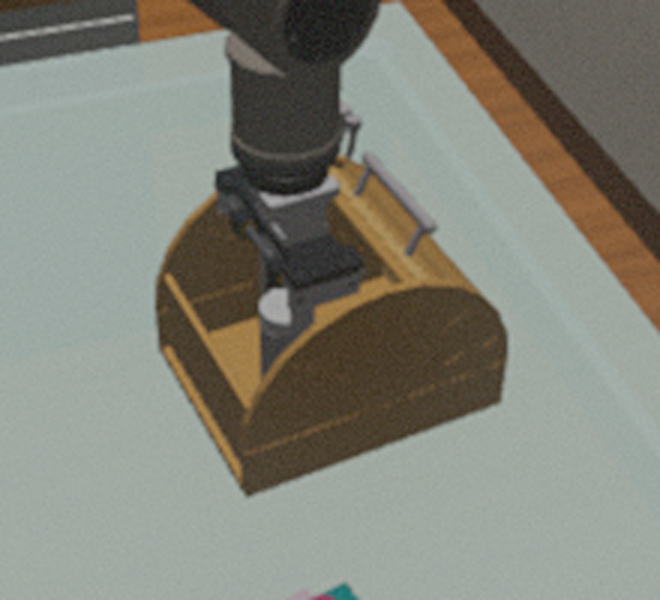

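Emit:
arm_command:
  deltas: "-1 0 0 0.05 0 0 0;-1 0 0 0.05 0 0 0;-1 0 0 0.04 0 0 0;-1 0 0 0 0 0 0;-1 0 0 0 0 0 0"

```text
clock: 14.25
tcp_pos: [0.5455, 0.0406, 0.0791]
ee_rot: [-0.0, -0.067, 0.998, 0.0]
force: [-0.0, 0.0, -2.4]
gripper_width: 0.57
```

Emit:
arm_command:
  deltas: "-1 0 0 0.02 0 0 0;-1 0 0 0.02 0 0 0;-1 0 0 0 0 0 0;-1 0 0 0 0 0 0"

```text
clock: 14.65
tcp_pos: [0.5462, 0.0401, 0.0783]
ee_rot: [0.001, -0.067, 0.998, -0.0]
force: [-2.9, -3.2, 11.7]
gripper_width: 0.57
```

On the floor (11.7 N upward). I ease off and release.

Emit:
arm_command:
  deltas: "-1 0 0 -0.01 0 0 0;-1 0 0 0 0 0 0;0.3 0 0 0 0 0 0;0.4 0 0 0 0 0 0;0.6 0 0 0 0 0 0;0.9 0 0 0 0 0 0;0.9 0 0 0 0 0 0;0.9 0 0 0 0 0 0;0.9 0 0 0 0 0 0;0.9 0 0 -0.2 0 0 0;0.9 0 0 -0.4 0 0 0;0.9 0 0 -0.6 0 0 0;0.9 0 0 -0.7 0 0 0;0.9 0 0 -0.7 0 0 0;0.9 0 0 -0.7 0 0 0;0.9 0 0 -0.7 0 0 0;0.9 0 0 -0.7 0 0 0;0.9 0 0 -0.7 0 0 0;0.9 0 0 0 0 0 0;0.9 0 0 0 0 0 0"

```text
clock: 16.65
tcp_pos: [0.5456, 0.0406, 0.2946]
ee_rot: [0.001, -0.067, 0.998, 0.0]
force: [0.7, -0.4, -0.5]
gripper_width: 0.946
```

```bash
python3 look.py a8 wrist;python3 - <<'E'
from h import *
np.set_printoptions(precision=4,suppress=True)
from scipy.spatial.transform import Rotation as Ro
o=get_obs(); d=np.load("pics/a8.npy").astype(float); c=camera_info("wrist")
v,u=np.mgrid[:420,:560].astype(float)
P=np.stack([(u-c['cx'])/c['fx']*d,(v-c['cy'])/c['fy']*d,d,np.ones_like(d)],-1)@c['hand_eye'].T
e=o['ee_rot']; W=P[...,:3]@Ro.from_quat([e[1],e[2],e[3],e[0]]).as_matrix().T+o['tcp_pos']
B=tobin(W); t=(d>0)&(abs(B[...,2]-.11)<.008)&(abs(B[...,0]+.045)<.05)&(abs(B[...,1])<.05)
q=B[t]; print(cv2.minEnclosingCircle(q[:,:2].astype(np.float32)),np.median(q,0),len(q))
A=np.c_[q[:,:2],np.ones(len(q))]; k=np.linalg.lstsq(A,q[:,2],rcond=None)[0]; print("tilt",k[:2])
E
```

```text
[0.5456 0.0406 0.2946] [-0.0448  0.0021  0.2946] [ 0.7239 -0.3934 -0.5221] 16.65 [ 0.038   0.159  -0.2598  1.7691  0.0435  1.2178  1.4714]
((-0.04495087265968323, 0.0016576509224250913), 0.027075646445155144) [-0.0462  0.0016  0.109 ] 1448
tilt [0.0109 0.0001]
```

View pics/a8.png

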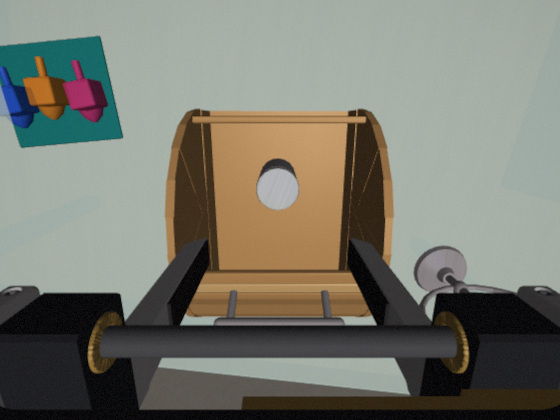

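The canister stands upright, lid at wrist (278,187), lid height 0.109, at bin (-0.045, +0.002). Now I go behind the handle bar with shut fingers.

Emit:
arm_command:
  deltas: "0 -0.3 0.02 0 0 0 0;-1 -0.6 0 0 0 0 0;-1 -0.7 0 0 0 0 0;-1 -0.7 0 0 0 0 0;-1 -0.7 0 0 0 0 0;-1 -0.5 0 0 0 0 0;-1 0 0 0 0 0 0;-1 0 0 0.5 0 0 0;-1 0 0 0.7 0 0 0;-1 0 0 0.6 0 0 0;-1 0 0 0.4 0 0 0;-1 0 0 0.1 0 0 0;-1 0 0 0 0 0 0;-1 0 0 0 0 0 0"

```text
clock: 18.1
tcp_pos: [0.6848, 0.0603, 0.203]
ee_rot: [0.001, -0.067, 0.998, 0.0]
force: [-0.0, 1.2, 0.1]
gripper_width: 0.002
```

```bash
python3 look.py a9 side
python3 - <<'E'
import numpy as np
q=np.linspace(1.38,-.02,23); a=.611+q
x=-.168*np.cos(a)+.014; z=.06+.168*np.sin(a)-np.linspace(.012,.010,23)
for i in range(23): print(round(q[i],2),x[i].round(4),z[i].round(4),"" if i==0 else (round(-(x[i]-x[i-1])/.04,2),round(-(z[i]-z[i-1])/.04,2)))
E
```

```text
[0.6848 0.0603 0.203 ] [0.0957 0.0032 0.203 ] [-0.0408  1.2476  0.057 ] 18.1 [-0.0095  0.4588 -0.2392  1.5632  0.1162  1.1322  1.4309]
1.38 0.0825 0.2014 
1.32 0.0726 0.2055 (np.float64(0.25), np.float64(-0.1))
1.25 0.0625 0.209 (np.float64(0.25), np.float64(-0.09))
1.19 0.0522 0.2119 (np.float64(0.26), np.float64(-0.07))
1.13 0.0417 0.2141 (np.float64(0.26), np.float64(-0.05))
1.06 0.0311 0.2156 (np.float64(0.26), np.float64(-0.04))
1.0 0.0204 0.2164 (np.float64(0.27), np.float64(-0.02))
0.93 0.0098 0.2166 (np.float64(0.27), np.float64(-0.0))
0.87 -0.0009 0.2161 (np.float64(0.27), np.float64(0.01))
0.81 -0.0115 0.2149 (np.float64(0.27), np.float64(0.03))
0.74 -0.022 0.213 (np.float64(0.26), np.float64(0.05))
0.68 -0.0324 0.2105 (np.float64(0.26), np.float64(0.06))
0.62 -0.0426 0.2073 (np.float64(0.25), np.float64(0.08))
0.55 -0.0525 0.2035 (np.float64(0.25), np.float64(0.1))
0.49 -0.0622 0.199 (np.float64(0.24), np.float64(0.11))
0.43 -0.0716 0.1939 (np.float64(0.23), np.float64(0.13))
0.36 -0.0806 0.1883 (np.float64(0.23), np.float64(0.14))
0.3 -0.0892 0.1821 (np.float64(0.22), np.float64(0.16))
0.23 -0.0974 0.1754 (np.float64(0.21), np.float64(0.17))
0.17 -0.1052 0.1681 (np.float64(0.19), np.float64(0.18))
0.11 -0.1125 0.1604 (np.float64(0.18), np.float64(0.19))
0.04 -0.1193 0.1522 (np.float64(0.17), np.float64(0.2))
-0.02 -0.1255 0.1436 (np.float64(0.16), np.float64(0.21))
```

View pics/a9c.png

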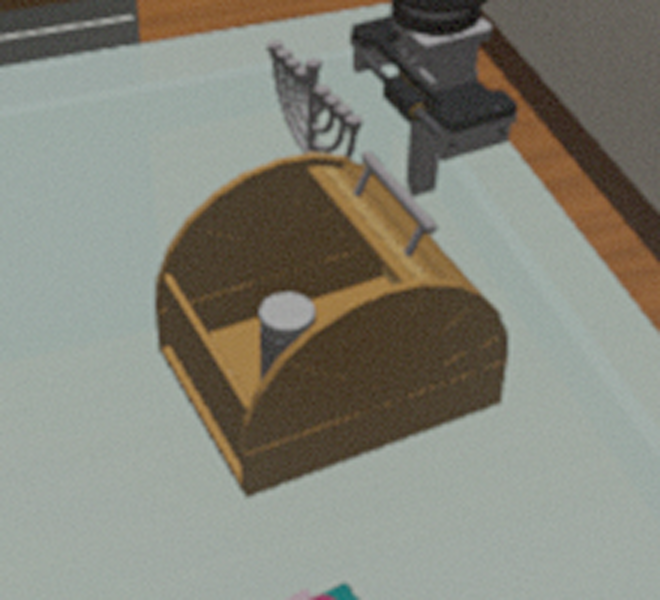

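The fingers are behind the bar, tip at crop (425,190), and the canister is upright in the bin at (287,335). I roll the cover shut.

Emit:
arm_command:
  deltas: "-1 0.17 0 0 0 0 0;-1 0.17 0 0.02 0 0 0;-1 0.25 0 -0.1 0 0 0;-1 0.25 0 -0.09 0 0 0;-1 0.26 0 -0.07 0 0 0;-1 0.26 0 -0.05 0 0 0;-1 0.26 0 -0.04 0 0 0;-1 0.27 0 -0.02 0 0 0;-1 0.27 0 0 0 0 0;-1 0.27 0 0.01 0 0 0;-1 0.27 0 0.03 0 0 0;-1 0.26 0 0.05 0 0 0;-1 0.26 0 0.06 0 0 0;-1 0.25 0 0.08 0 0 0;-1 0.25 0 0.1 0 0 0;-1 0 0 0 0 0 0"

```text
clock: 19.75
tcp_pos: [0.5349, 0.0399, 0.2019]
ee_rot: [-0.001, -0.067, 0.998, -0.0]
force: [0.2, -0.6, 0.1]
gripper_width: 0.008
```

```bash
python3 look.py a10 side
```

```text
[0.5349 0.0399 0.2019] [-0.0556  0.0028  0.2019] [ 0.1606 -0.6126  0.0625] 19.75 [ 0.0384  0.2196 -0.2681  1.9047  0.0674  1.028   1.4464]
```

View pics/a10c.png

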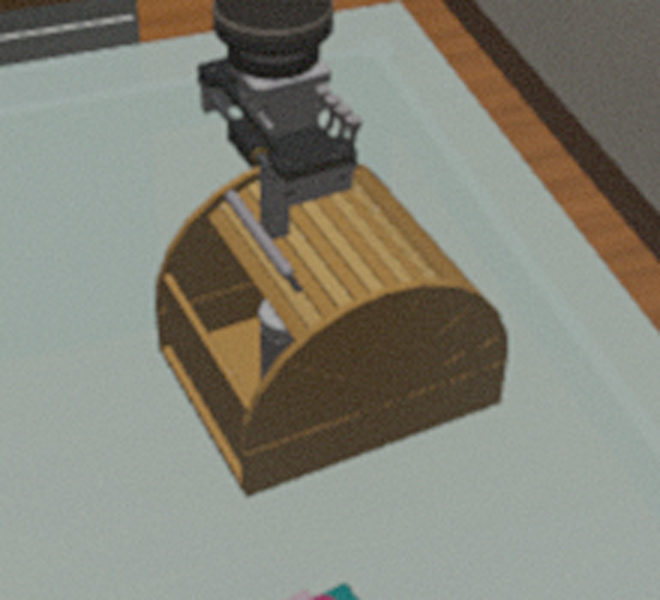

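Emit:
arm_command:
  deltas: "-1 0.22 0 0.09 0 0 0;-1 0.23 0 0.12 0 0 0;-1 0.23 0 0.14 0 0 0;-1 0.22 0 0.15 0 0 0;-1 0.21 0 0.16 0 0 0;-1 0.19 0 0.17 0 0 0;-1 0.18 0 0.18 0 0 0;-1 0 0 0 0 0 0"

```text
clock: 20.6
tcp_pos: [0.4774, 0.0322, 0.1613]
ee_rot: [0.0, -0.067, 0.998, 0.0]
force: [5.1, 0.7, -2.6]
gripper_width: 0.004
```

```bash
python3 look.py a11 side
```

```text
[0.4774 0.0322 0.1613] [-0.1136  0.0028  0.1613] [ 5.1489  0.651  -2.5899] 20.6 [ 0.0494  0.1696 -0.2767  2.0673  0.0582  0.9115  1.446 ]
```

View pics/a11c.png

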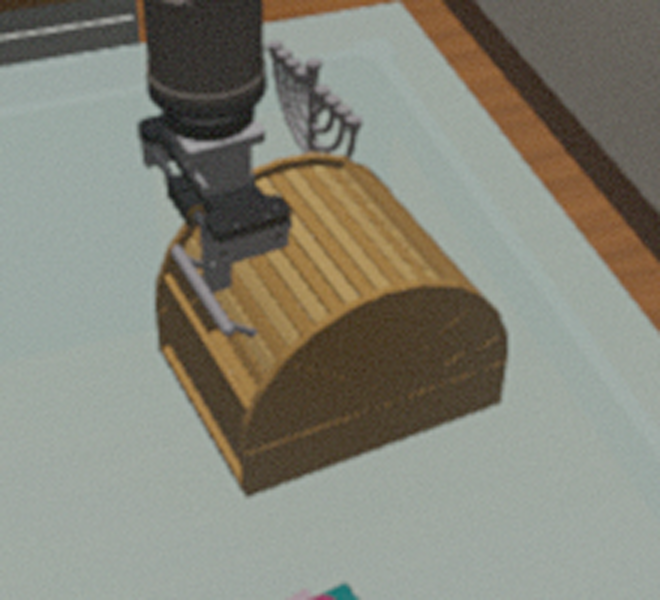

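Emit:
arm_command:
  deltas: "-1 0.09 0 0.1 0 0 0;-1 0.09 0 0.1 0 0 0;-1 0.08 0 0.1 0 0 0;-1 0.06 0 0.09 0 0 0;-1 0 0 0 0 0 0"

```text
clock: 21.15
tcp_pos: [0.469, 0.0314, 0.1481]
ee_rot: [0.004, -0.067, 0.998, 0.001]
force: [19.6, 2.1, 1.9]
gripper_width: 0.003
```

```bash
python3 look.py a12 side
```

```text
[0.469  0.0314 0.1481] [-0.122   0.0031  0.1481] [19.5598  2.1356  1.9485] 21.15 [ 0.0498  0.1684 -0.2783  2.1032  0.0607  0.8688  1.4417]
```

View pics/a12c.png

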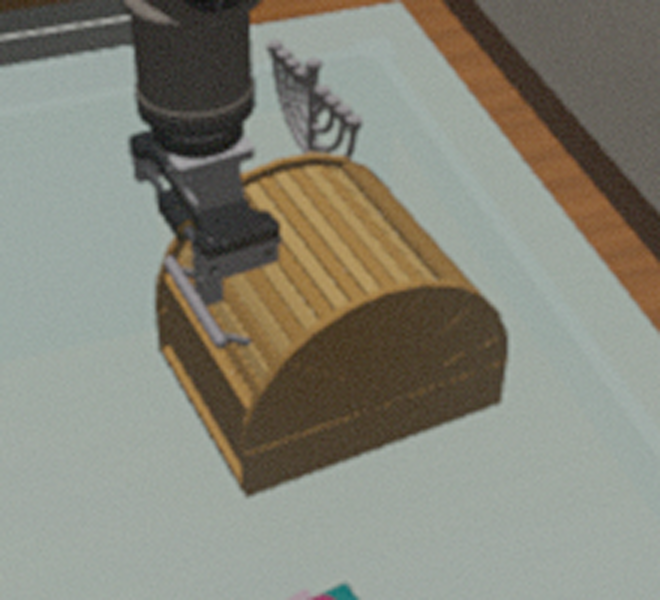

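Force rose to 20 N horizontally, which fits the end stop. I back off and check.

Emit:
arm_command:
  deltas: "-1 -0.1 0 -0.02 0 0 0;-1 -0.1 0 -0.2 0 0 0;-1 0 0 -0.5 0 0 0;-1 0 0 -0.8 0 0 0;-1 0 0 -0.8 0 0 0;-1 -0.5 0 -0.8 0 0 0;-1 -0.7 0 0 0 0 0;-1 -0.7 0 0 0 0 0;-1 -0.7 0 0 0 0 0;-1 -0.7 0 0 0 0 0;-1 0 0 0 0 0 0;-1 0 0 0 0 0 0"

```text
clock: 22.4
tcp_pos: [0.6034, 0.0493, 0.2708]
ee_rot: [-0.001, -0.067, 0.998, 0.0]
force: [-0.4, 0.5, -0.1]
gripper_width: 0.005
```

```bash
python3 look.py a13 side; python3 look.py a13w scene
python3 - <<'E'
from h import *
np.set_printoptions(precision=4,suppress=True)
for t,n in (("side0","side"),("a13","side"),("a13w","scene")):
    p=cv2.imread(f"pics/{t}.png"); W=cloud(n,np.load(f"pics/{t}.npy")); B=tobin(W); hsv=cv2.cvtColor(p,cv2.COLOR_BGR2HSV)
    r=np.hypot(B[...,0],B[...,2]-.06)
    m=(hsv[...,1]<75)&(abs(B[...,1]-.002)<.045)&(r>.16)&(r<.185)&(B[...,0]<0)&(B[...,2]>.12)
    q=B[m]; a=np.arctan2(q[:,2]-.06,-q[:,0]); print(t,m.sum(),np.median(q,0),"q surf",np.median(a)-.611,np.median(np.hypot(q[:,0],q[:,2]-.06)))
    # lowest cover radius points
    g=hsv[...,1]>80
    for z in (.095,.105,.115,.125,.135):
        s=B[g&(abs(B[...,2]-z)<.004)&(abs(B[...,1])<.09)&(B[...,0]<-.08)&(B[...,0]>-.17)]
        if len(s): print(z,np.percentile(s[:,0],[10,50,90]),len(s))
E
```

```text
[0.6034 0.0493 0.2708] [0.0136 0.0031 0.2708] [-0.3672  0.4942 -0.0947] 22.4 [ 0.0251  0.2771 -0.2628  1.674   0.0757  1.2027  1.4498]
[0.6031 0.0492 0.2711] [0.0133 0.003  0.2711] [ 0.037  -0.3638  0.9034] 22.45 [ 0.0252  0.276  -0.2628  1.6747  0.0757  1.2025  1.4497]
side0 97 [-0.1116 -0.0008  0.1928] q surf 0.26232074954479345 0.17318319991911954
0.095 [-0.1324 -0.1316 -0.131 ] 47
0.105 [-0.1318 -0.129  -0.1251] 140
0.135 [-0.1045 -0.1037 -0.1027] 15
a13 94 [-0.1403  0.001   0.1608] q surf 0.015236108988003538 0.17256345128057662
0.095 [-0.1323 -0.1315 -0.1308] 48
0.105 [-0.1316 -0.1293 -0.1259] 125
0.115 [-0.121  -0.1189 -0.1176] 36
0.125 [-0.1167 -0.1141 -0.1111] 96
0.135 [-0.1107 -0.1076 -0.1047] 131
a13w 173 [-0.1325  0.0014  0.1609] q surf 0.0318226620436558 0.16664121070249086
```

View pics/a13c.png

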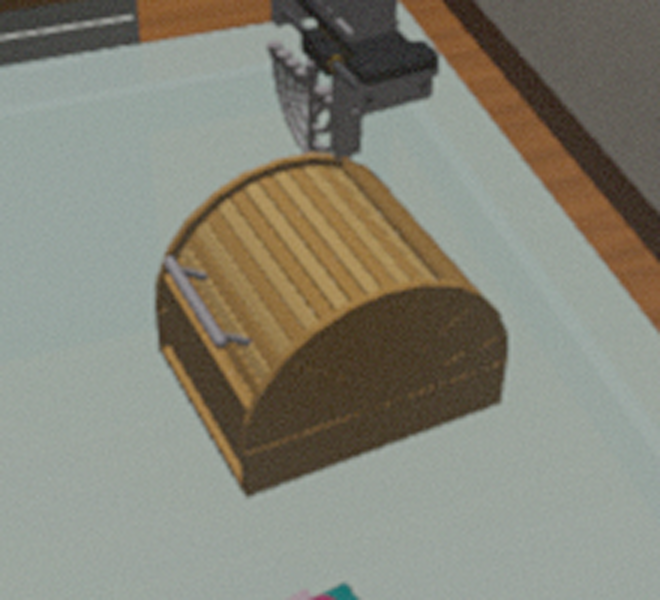

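Both views put the joint near 0.02. To be sure, I press down lightly on the bar from above with the shut fingers.

Emit:
arm_command:
  deltas: "-1 0.4 0 0 0 0 0;-1 0.7 0 0 0 0 0;-1 0.7 0 0 0 0 0;-1 0.7 0 0 0 0 0;-1 0.7 0 0 0 0 0;-1 0.63 0 0 0 0 0;-1 0 0 0.5 0 0 0;-1 0 0 0.8 0 0 0;-1 0 0 0.7 0 0 0;-1 0 0 0.45 0 0 0;-1 0 0 0.1 0 0 0;-1 0 0 0 0 0 0;-1 0 0 0 0 0 0"

```text
clock: 23.8
tcp_pos: [0.4526, 0.0288, 0.1706]
ee_rot: [0.001, -0.067, 0.998, -0.0]
force: [-1.0, -0.1, 0.6]
gripper_width: 0.003
```

Emit:
arm_command:
  deltas: "-1 0 0 0.05 0 0 0;-1 0 0 0.05 0 0 0;-1 0 0 0.04 0 0 0;-1 0 0 0 0 0 0"

```text
clock: 24.2
tcp_pos: [0.4522, 0.0288, 0.1638]
ee_rot: [-0.0, -0.067, 0.998, 0.0]
force: [-0.2, -0.2, 1.0]
gripper_width: 0.006
```

Emit:
arm_command:
  deltas: "-1 0 0 0.03 0 0 0;-1 0 0 0.03 0 0 0;-1 0 0 0 0 0 0"

```text
clock: 24.5
tcp_pos: [0.4525, 0.0289, 0.1621]
ee_rot: [0.0, -0.067, 0.998, -0.0]
force: [-5.2, -0.5, 14.3]
gripper_width: 0.004
```

The bar's top stops the tips at z = 0.162 with 14 N, which is exactly the shut height (0.1624). I retreat.

Emit:
arm_command:
  deltas: "-1 0 0 -0.2 0 0 0;-1 0 0 -0.6 0 0 0;-1 0 0 -0.8 0 0 0;-1 0 0 -0.8 0 0 0;-1 0 0 -0.8 0 0 0;-1 0 0 -0.3 0 0 0;-1 0 0 0 0 0 0;-1 0 0 0 0 0 0;-1 0 0 0 0 0 0;-1 0 0 0 0 0 0"

```text
clock: 25.5
tcp_pos: [0.4519, 0.0288, 0.3004]
ee_rot: [-0.001, -0.067, 0.998, 0.0]
force: [-0.7, 0.7, 0.2]
gripper_width: 0.003
```

```bash
python3 look.py a14 side; python3 look.py a15 scene
python3 - <<'E'
from h import *
np.set_printoptions(precision=4,suppress=True)
for t,n in (("a14","side"),("a15","scene")):
    p=cv2.imread(f"pics/{t}.png"); W=cloud(n,np.load(f"pics/{t}.npy")); B=tobin(W); hsv=cv2.cvtColor(p,cv2.COLOR_BGR2HSV)
    r=np.hypot(B[...,0],B[...,2]-.06)
    m=(hsv[...,1]<75)&(abs(B[...,1]-.002)<.045)&(r>.16)&(r<.185)&(B[...,0]<0)&(B[...,2]>.12)&(B[...,2]<.2)
    q=B[m]; print(t,m.sum(),np.median(q,0),np.median(np.arctan2(q[:,2]-.06,-q[:,0]))-.611)
for a,b,n in (("side0","a14","side"),("scene0","a15","scene")):
    for nm,lo,hi in (("blue",105,125),("amber",8,20),("pink",160,178)):
        c=[]
        for t in(a,b):
            h=cv2.cvtColor(cv2.imread(f"pics/{t}.png"),cv2.COLOR_BGR2HSV); W=cloud(n,np.load(f"pics/{t}.npy"))
            m=(h[...,0]>=lo)&(h[...,0]<=hi)&(h[...,1]>150)&(abs(W[...,1]+.23)<.12)&(W[...,0]>.4)&(W[...,0]<.75)
            c.append(np.median(W[m],0) if m.any() else None)
        print(n,nm,c)
E
```

```text
[0.4519 0.0288 0.3004] [-0.1393  0.0027  0.3004] [-0.6665  0.711   0.1805] 25.5 [ 0.0756 -0.0101 -0.2766  1.9382 -0.0033  1.215   1.5054]
[0.4519 0.0288 0.3006] [-0.1392  0.0028  0.3006] [-0.5198 -0.0505  0.3899] 25.55 [ 0.0756 -0.0103 -0.2766  1.9379 -0.0033  1.2152  1.5054]
a14 92 [-0.1407  0.0001  0.1605] 0.015327388321251467
a15 176 [-0.1326  0.0018  0.1607] 0.03272516103677503
side blue [array([ 0.4901, -0.3396,  0.0391]), array([ 0.4898, -0.3393,  0.0389])]
side amber [array([ 0.4675, -0.2987,  0.0389]), array([ 0.4672, -0.2987,  0.0388])]
side pink [array([ 0.4671, -0.2486,  0.039 ]), array([ 0.465 , -0.2497,  0.0394])]
scene blue [array([ 0.5041, -0.3368,  0.038 ]), array([ 0.5043, -0.3364,  0.038 ])]
scene amber [array([ 0.4835, -0.2945,  0.0384]), array([ 0.4837, -0.2949,  0.0383])]
scene pink [array([ 0.4813, -0.2404,  0.0388]), array([ 0.481 , -0.2404,  0.0385])]
```

View pics/a15.png

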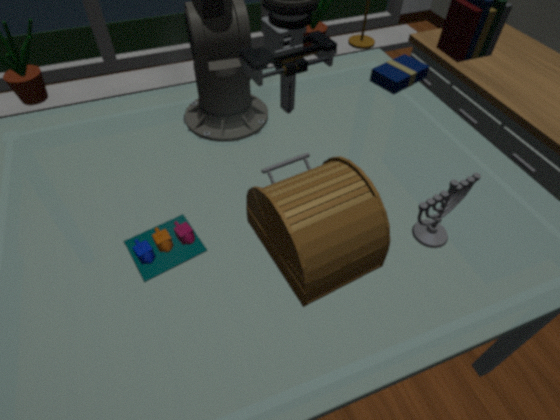

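View pics/a14c.png

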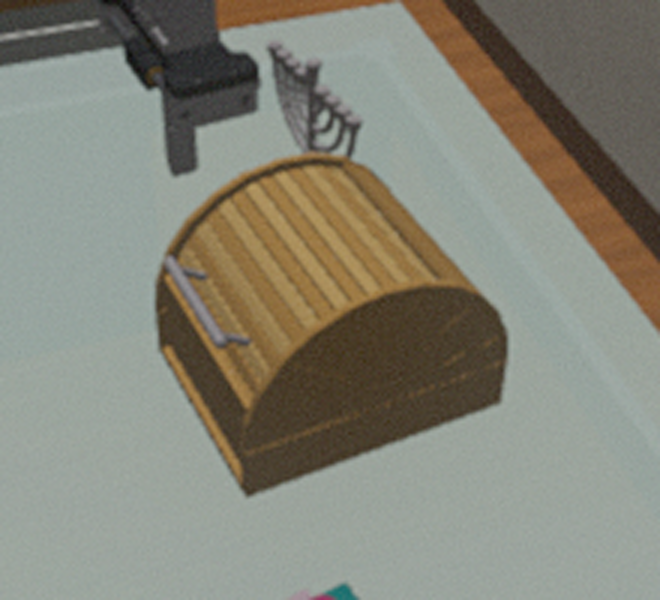

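The cover is shut and pressing changed nothing. The menorah, still at scene (431,233), and the dreidels have not moved, and the arm is clear.

```bash
python3 -c "
from station import *
print(hand_in())"
```

```text
the job is handed in; nothing more can be done
None
```

I rolled the cover back to about 1.38 rad, stood the canister on the bin floor and released it. Then I rolled the cover shut at well under 1 rad/s and handed the job in at about 25.6 s.

**Cover:** The two cameras read the handle bar at 0.015 and 0.033 rad, both under the 0.06 limit. Pressing lightly on the bar stopped my fingers at z = 0.162 with 14 N, which is the height expected when fully shut. I take it as shut on its stop.

**Canister:** Before closing, its lid was level at height 0.109 and it stood at bin x = -0.045, y = +0.002 (about 0 from the walls seen by the wrist camera). I could not see it again once the cover was shut.

**Bystanders:** The dreidels read within about 2.5 mm of their starting positions. I checked the menorah only by eye in the pictures, where it stayed in the same place. The arm was clear of everything at the end.

**Disagreements:**
- The two fixed cameras put the bin's outer edges about 10 mm apart along its depth.
- The side-wall fit placed the bin centre 3 mm off in y compared with the wrist view.
- I settled both using the front wall, handle radius and inner walls, which matched the sizes given.

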